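# Set the coffee timer's run of studs

## Task

Set the coffee machine's round timer: with your fingertips, stroke lightly along its ring of studs, clockwise seen from above, from the stud beside the round knob to the stud beside the bar, so that these five studs go fully in, one after the other, first to last. Leave the other seven studs standing out, and finish with the fingers clear. Do not lift or shift the timer, and leave the cup on it and everything else on the counter where it stands.

Things in the scene. Friction and masses are not known exactly. Their poses are not given: they have to be found in the camera images.
- timer: Loose round cream drum, flat on the counter (z = 0), 236 mm across, 1.8 kg, flat top face 45 mm above the counter. Origin: centre of its underside, z up. Twelve equal grey domed studs ring the face, centres 75 mm from the axis, 30 degrees apart: stud1 on the drum's own +x, stud2 to stud12 following clockwise seen from above (stud n at -30*(n-1) degrees in the drum's frame). A cup stands mid-face.
- knob_mark (a point): top of the round dark steel knob (14 mm across, 6 mm high) on the face, 106 mm from the drum's axis, just outside stud1, the first stud of the run
- bar_mark (a point): top of the dark steel bar (42 mm along the rim, 8 mm wide, 6 mm high) on the face, 106 mm from the drum's axis, just outside stud5, the last stud of the run
- stud1_top (a point): crown of stud1, moves with it. Every stud is a shallow dome, 36 mm across at the face, 6 mm proud of the face when out, all but flush (0.3 mm) when fully in; pressing takes about 1.5 N and it stays where left (no spring). Its flanks slope 37 degrees at most: shut fingertips sliding 1 to 2 mm above the face ride onto it and press it in.
- cup: small white espresso cup standing on the middle of the drum's face, 52 mm wide at the rim, 40 mm tall; origin: centre of its underside
- stud1 (a joint): travel of stud1, one of the five studs of the run: 0 fully out to 0.0057 m fully in
- stud2 (a joint): travel of stud2, one of the five studs of the run: 0 fully out to 0.0057 m fully in
- stud3 (a joint): travel of stud3, one of the five studs of the run: 0 fully out to 0.0057 m fully in
- stud4 (a joint): travel of stud4, one of the five studs of the run: 0 fully out to 0.0057 m fully in
- stud5 (a joint): travel of stud5, one of the five studs of the run: 0 fully out to 0.0057 m fully in
- stud6 (a joint): travel of stud6, one of the seven studs outside the run: 0 fully out to 0.0057 m fully in
- stud7 (a joint): travel of stud7, one of the seven studs outside the run: 0 fully out to 0.0057 m fully in
- stud8 (a joint): travel of stud8, one of the seven studs outside the run: 0 fully out to 0.0057 m fully in
- stud9 (a joint): travel of stud9, one of the seven studs outside the run: 0 fully out to 0.0057 m fully in
- stud10 (a joint): travel of stud10, one of the seven studs outside the run: 0 fully out to 0.0057 m fully in
- stud11 (a joint): travel of stud11, one of the seven studs outside the run: 0 fully out to 0.0057 m fully in
- stud12 (a joint): travel of stud12, one of the seven studs outside the run: 0 fully out to 0.0057 m fully in
- mug: bystander on the counter: yellow mug, 80 mm wide, 85 mm tall; origin: centre of its underside
- tamper: bystander on the counter: steel coffee tamper standing up, 58 mm wide, 78 mm tall; origin: centre of its underside
- portafilter: bystander on the counter: filter holder: steel basket 68 mm wide, 50 mm tall, with a 165 mm grey handle towards its own -x; origin: centre of its underside
- sugar_bowl: bystander on the counter: white bowl, 90 mm wide, 55 mm tall; origin: centre of its underside
- syrup: bystander on the counter: amber bottle, 56 mm wide, 100 mm tall; origin: centre of its underside
- spoon: bystander on the counter: spoon lying flat
- bean_jar: bystander on the counter: amber jar, 80 mm wide, 95 mm tall; origin: centre of its underside
Mind the look-alikes: they are no part of the job. Of the things that look like the timer, take the one that is farthest to the robot's right at the start.

How it is judged:
On the way, in this order (a step that is already met when the one before it is completed fails the run):
1. stud1 is pushed in (1 of 5) (value of joint stud1 above 0.003 m), for 0.02 s.
2. stud2 is pushed in (2 of 5) (value of joint stud2 above 0.003 m), for 0.02 s.
3. stud3 is pushed in (3 of 5) (value of joint stud3 above 0.003 m), for 0.02 s.
4. stud4 is pushed in (4 of 5) (value of joint stud4 above 0.003 m), for 0.02 s.
5. stud5 is pushed in (5 of 5) (value of joint stud5 above 0.003 m), for 0.02 s.
At the end, for the whole second after the job is handed in: stud1 to stud5 are in by more than 3 of their 5.7 mm, stud6 to stud12 by less than 2 mm; the timer lies flat and still within 30 mm of where it was; the cup stands upright on the timer within 35 mm of its axis (value of joint each of stud1, stud2, stud3, stud4, stud5 above 0.003 m and value of joint each of stud6, stud7, stud8, stud9, stud10, stud11, stud12 below 0.002 m and distance of timer from where it was at the start of the episode below 0.03 m and height (world z) of timer below 0.008 m and angle between timer's own z axis and vertical below 0.05 rad and linear speed of each of timer, cup below 0.02 m/s and horizontal distance between cup and timer below 0.035 m and angle between cup's own z axis and vertical below 0.1 rad); the robot touches nothing.
It fails at once if a stud outside the run is pushed in (2 mm or more) (value of joint any of stud6, stud7, stud8, stud9, stud10, stud11, stud12 above 0.002 m).
It fails at once if the timer is lifted or tipped (15 mm, 0.15 rad) or shifted by more than 30 mm (height (world z) of timer above 0.015 m or angle between timer's own z axis and vertical above 0.15 rad or distance of timer from where it was at the start of the episode above 0.03 m or distance of knob_mark from where it was at the start of the episode above 0.04 m).
It fails at once if the fingers press the timer with more than 40 N (contact force between the fingers and timer above 40 N).
It fails at once if the cup is moved by more than 30 mm, lifted or knocked over (distance of cup from where it was at the start of the episode above 0.03 m or height (world z) of cup above 0.06 m or angle between cup's own z axis and vertical above 0.4 rad).
It fails at once if a bystander is moved by more than 30 mm (distance of any of mug, tamper, portafilter, sugar_bowl, syrup, spoon, bean_jar from where it was at the start of the episode above 0.03 m).
It also fails if it takes over 38 s, if anything falls off the work surface, if the arm or the gripper's body presses on something with over 40 N, if the wrist force passes 120 N, or if a joint passes its speed limit or range.

## Robot

A 7-joint arm with a two-finger parallel gripper is mounted at the origin on the work surface. World frame = base frame: x ahead of the robot, y to its left, z up, the work surface at z = 0. Lengths are in m, angles in rad, forces in N, time in s.
With the tool pointing down it reaches from about 0.4 to 0.85 m from the base axis. Payload 10.4 kg.
Tool frame: the origin (TCP) lies at the very end of the fingers, on their centre line; the grasp point (between the pads) lies r.pinch_z behind it (r.pinch_z is the distance from the TCP to the grasp point, in m); z points along the fingers, x is the direction in which the jaws open and shut, and the axes are right-handed (so a half turn about z gives the same grasp; the last joint's range is limited). The gripper opens to 87 mm and grips with 3 to 60 N. Pads are 19 mm wide; open, the fingers measure 117 mm over their backs; the gripper's body (75 mm by 190 mm) begins 51 mm behind the grasp point.
Start: joints at [-1.281, 0.332, -0.065, 1.46, 0.022, 1.35, -0.088], TCP at [0.192, 0.595, 0.223] pointing down, gripper open.
Joint ranges: [-2.6, 2.6], [-0.5, 2.12], [-1.47, 1.34], [0.16, 2.42], [-1.27, 4.41], [0.06, 2.06], [-2.6, 2.6]. Speed limits (rad/s): [2.22, 2.22, 2.79, 2.79, 3.14, 3.14, 3.14].

## Interface

Orientations are given as a unit quaternion [x, y, z, w].
In Python, from bench import r gives the robot as it stands.
- The arm moves only by the tool carry_out, never from a script. Its argument "increments" is text: rows parted by semicolons, each of 7 numbers parted by spaces: the turn, a rotation vector about the tool's x, y, z in degrees, then the shift along the tool's x, y, z in m, then the finger opening in m, from 0 to 0.087. A call has exactly 5 rows; each row is the pose to reach, as a shift and turn from the pose measured when the call began, along the tool's axes at that moment; what a row does not reach only later rows make up. A row lasts 1/8 s, in which the tool goes at most 62.5 mm and 10.7 degrees, less where a joint would pass 70% of its speed; a pose out of reach is approached as far as the arm can. A call with a gripper value outside its range is refused whole. The fingers move at their own pace and stop on an object; "squeeze" is the grip in N (left out, the last holds). Time passes only in rows, so rows that repeat a pose let the fingers close, or fill a call up. It gives the time, the measured TCP pose, the force and the opening at its end, in the units of the state.
- r.read_state(): the state, without advancing time (a new reading comes with each control period).
- r.camera(name): name is "side" or "top"; returns (picture, depth): 384x512x3 uint8, blue, green, red; 384x512 float32, m along the optical axis (not along the pixel's ray), 0 where there is no reading.
- r.camera_model(name): a dict with "K" (3x3 intrinsics, pixels), "extrinsics" (4x4, takes a point from camera to world coordinates). Camera axes: x right, y down, z forward; pixel columns grow to the right and rows downward; lengths in m; the calibration is good to about 2 mm. A picture is of the moment at which its call begins. camera_model takes no time and is no camera call.
- r.close_job(): hands the job in, once; it reports no verdict.
The state is a dict: "time": time; "joint_positions": joint angles; "joint_vel": joint speeds; "joint_torque": joint torques, N m; "ee_pos": TCP position; "eef_rot": TCP orientation; "ft_force": force on the tool from outside, world axes, zero at the start; "torque": the same for the moment, N m; "width": finger opening in m.
Only numpy, scipy, OpenCV 4.12 (cv2) and the standard library are available. Lean on these libraries where they do the work, as an engineer would, in place of code of your own. Each camera call takes 0.05 s, during which the arm holds its last target.

## Working session

There is one attempt and no reset: what is moved stays moved. The work goes in short steps, Python scripts to look and compute and a tool call to move; the robot and the scene stay as the last step left them, time stands still between calls to the robot, and variables do not carry over. Pictures are saved under pics/ and viewed, and the job is handed in when it is done.

Besides the shell and the picture viewer there is one more tool, called after "Call:" by a JSON object that holds its "fn" and its "kwargs", one argument or row to a line. carry_out: Moves the arm, as the interface text tells. Its arguments: {"type":"object","properties":{"increments":{"type":"string"},"squeeze":{"type":"number"}},"required":["increments"]}

```bash
mkdir -p pics; ls; python3 - <<'E'
from bench import r
import cv2,numpy as np
s=r.read_state()
for k,v in s.items(): print(k,np.round(v,4))
print(r.pinch_z)
for n in("top","side"):
    im,d=r.camera(n); cv2.imwrite(f"pics/{n}0.png",im); np.save(f"{n}0.npy",d)
    m=r.camera_model(n); print(n,np.round(m["K"],1).tolist(),np.round(m["extrinsics"],3).tolist())
E
```

```text
pics
time 0.0
joint_positions [-1.2806  0.3329 -0.0647  1.461   0.0216  1.3499 -0.0885]
joint_vel [ 0.0016  0.0019  0.0013 -0.0005 -0.0014 -0.0007 -0.0003]
joint_torque [ 1.00000e-04 -6.23246e+01  2.46000e-02 -3.89898e+01 -6.14000e-02
  3.97000e-02  2.00000e-04]
ee_pos [0.1922 0.5943 0.2217]
eef_rot [ 8.086e-01  5.883e-01 -6.000e-04  5.000e-04]
ft_force [-0.3132  0.6559 -0.3035]
torque [ 0.0206 -0.0884  0.0374]
width 0.087
0.0187
top [[471.8, 0.0, 257.3], [0.0, 471.8, 201.2], [0.0, 0.0, 1.0]] [[0.019, -0.984, 0.177, 0.281], [-1.0, -0.021, -0.007, 0.073], [0.01, -0.177, -0.984, 1.441], [0.0, 0.0, 0.0, 1.0]]
side [[416.8, 0.0, 251.8], [0.0, 416.8, 197.0], [0.0, 0.0, 1.0]] [[0.996, -0.064, 0.068, 0.421], [-0.094, -0.692, 0.715, -0.764], [0.002, -0.719, -0.695, 0.884], [0.0, 0.0, 0.0, 1.0]]
```

View pics/top0.png

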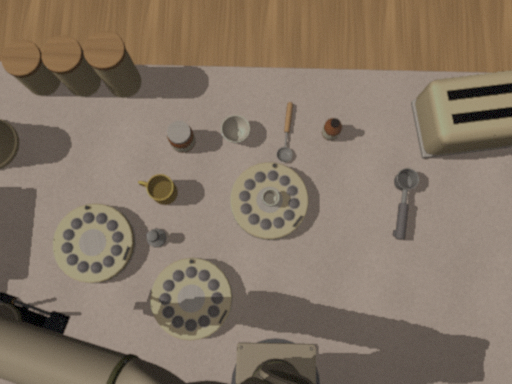

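View pics/side0.png

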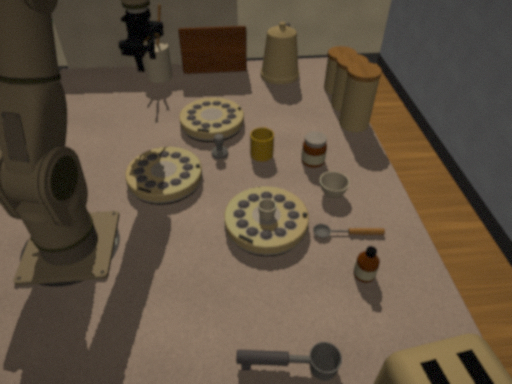

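In the top view three drums could be taken for the timer: (93,243), (191,298) and (269,201). The one at (269,201) is farthest to the robot's right and is the only one with a cup, so I'm choosing it. I'll check it in a close crop.

```bash
cat > h.py <<'E'
import numpy as np,cv2
from bench import r
def ray(n,u,v,z):
    m=r.camera_model(n);E=m["extrinsics"];d=E[:3,:3]@np.linalg.inv(m["K"])@[u,v,1];o=E[:3,3]
    return o+d*(z-o[2])/d[2]
def px(n,p):
    m=r.camera_model(n);E=m["extrinsics"];q=m["K"]@(E[:3,:3].T@(np.array(p)-E[:3,3]));return q[:2]/q[2]
E
python3 - <<'E'
import cv2
im=cv2.imread("pics/top0.png")[155:250,220:320]; cv2.imwrite("pics/c1.png",cv2.resize(im,None,fx=6,fy=6,interpolation=cv2.INTER_CUBIC)*1)
im=cv2.imread("pics/side0.png")[180:260,215:320]; cv2.imwrite("pics/c2.png",cv2.resize(im,None,fx=7,fy=7,interpolation=cv2.INTER_CUBIC))
E
```

```text
(no output)
```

View pics/c1.png

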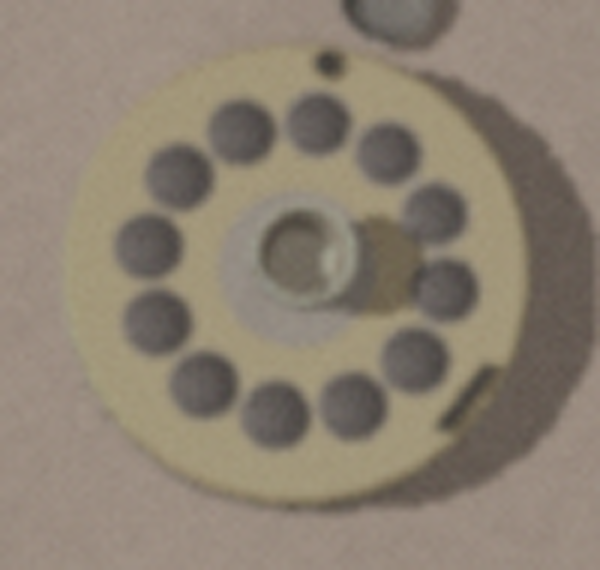

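View pics/c2.png

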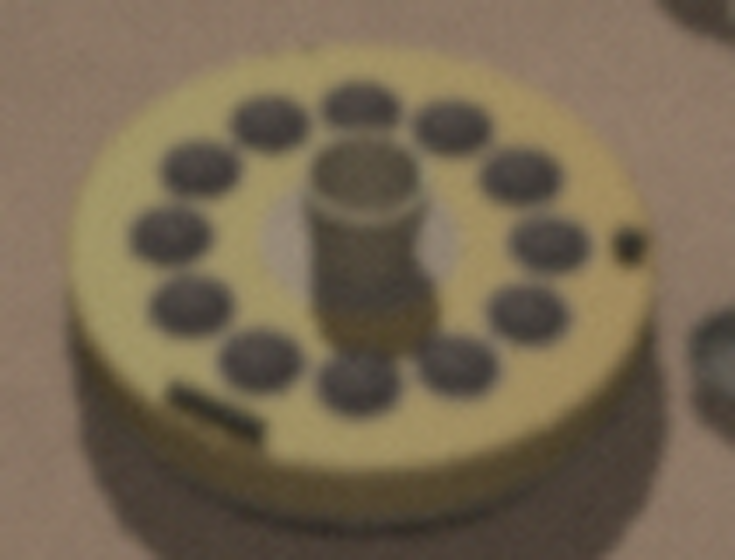

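Top crop: knob at (330,63), stud1 (318,124), then clockwise (389,154), (435,213), (444,290) and stud5 (416,359), with the bar at (470,398). The cup is on the middle of the face. Next I fit the drum pose.

```bash
python3 - <<'E'
from h import *
from scipy.optimize import least_squares
T=[(318,124),(389,154),(435,213),(446,290),(416,360),(353,406),(276,414),(204,384),(158,322),(149,246),(180,177),(242,132)]
S=[(550,244),(529,314),(459,366),(359,383),(261,361),(191,305),(171,236),(201,169),(270,123),(360,107),(453,127),(521,176)]
T=(np.array(T)+.5)/6-.5+[220,155]; S=(np.array(S)+.5)/7-.5+[215,180]
def studs(p,z):return [np.array([p[0]+.075*np.cos(p[2]-np.pi/6*i),p[1]+.075*np.sin(p[2]-np.pi/6*i),z]) for i in range(12)]
for nm in("top","side","both"):
    def f(p):
        e=[]
        if nm!="side":e+=[px("top",q)-t for q,t in zip(studs(p,.047),T)]
        if nm!="top":e+=[px("side",q)-t for q,t in zip(studs(p,.047),S)]
        return np.ravel(e)
    o=least_squares(f,[.5,.07,0.]);print(nm,np.round(o.x,4),np.degrees(o.x[2]),np.abs(o.fun).max())
d=np.load("top0.npy")
# face height from depth; cup position
m=r.camera_model("top");E=m["extrinsics"];v,u=np.mgrid[155:250,220:320]
z=d[155:250,220:320];P=np.stack([(u-m["K"][0,2])/m["K"][0,0]*z,(v-m["K"][1,2])/m["K"][1,1]*z,z],-1)@E[:3,:3].T+E[:3,3]
rr=np.hypot(P[...,0]-o.x[0],P[...,1]-o.x[1])
print("face z",np.median(P[...,2][(rr>.097)&(rr<.112)]),"cnt",np.median(P[...,2][rr>.13]))
c=(P[...,2]>.075)&(rr<.06);print("cup rim",P[c].min(0),P[c].max(0),"center",(P[c].min(0)+P[c].max(0))/2)
E
```

```text
top [ 0.5379  0.0282 -0.1269] -7.272453713719585 0.1627377085991384
side [ 0.5368  0.0268 -0.1232] -7.05794374884509 0.20826208844204075
both [ 0.5373  0.0277 -0.1252] -7.175869084789715 0.3975445036512326
face z 0.04599846237205396 cnt 0.0008079668698197651
cup rim [0.51242936 0.00055615 0.07537955] [0.56285212 0.05039994 0.09410434] center [0.53764074 0.02547804 0.08474194]
```

```bash
cat >> h.py <<'E'
from scipy.spatial.transform import Rotation as R
C=np.array([.5373,.0277]);Y=np.radians(-7.2)
def arc(deg,z,rad=.075):
    a=Y-np.radians(deg);return [C[0]+rad*np.cos(a),C[1]+rad*np.sin(a),z]
def plan(targets,yaws):
    s=r.read_state();R0=R.from_quat(s["eef_rot"]);print("t",round(s["time"],3),"p",np.round(s["ee_pos"],4),"F",np.round(s["ft_force"],1),"w",round(float(s["width"]),4),"q",np.round(s["joint_positions"],2))
    M=R0.as_matrix();print("yaw",round(np.degrees(np.arctan2(M[1,0],M[0,0])),2),"zaxis",np.round(M[:,2],4))
    for p,y in zip(targets,yaws):
        c,sn=np.cos(np.radians(y)),np.sin(np.radians(y));G=R.from_matrix(np.array([[c,sn,0],[sn,-c,0],[0,0,-1]]))
        print(np.round((R0.inv()*G).as_rotvec(degrees=True),1),np.round(R0.inv().apply(np.array(p)-s["ee_pos"]),4))
E
python3 - <<'E'
from h import *
a=np.array([.192,.594,.2217]);b=np.array(arc(0,.20))
plan([a+(b-a)*i/15 for i in range(1,16)],[72-49*i/15 for i in range(1,16)])
print(b)
for i in range(15):print(px("top",a+(b-a)*i/14),end="")
E
```

```text
t 0.1 p [0.1922 0.5944 0.2219] F [ 0.7  0.  -0.4] w 0.087 q [-1.28  0.33 -0.06  1.46  0.02  1.35 -0.09]
yaw 72.08 zaxis [-3.0e-04 -1.2e-03 -1.0e+00]
[0.  0.1 3.3] [-0.0283  0.0383  0.0016]
[0.  0.1 6.6] [-0.0562  0.0768  0.0031]
[0.  0.1 9.9] [-0.0841  0.1152  0.0046]
[ 0.   0.1 13.1] [-0.112   0.1536  0.0061]
[ 0.   0.1 16.4] [-0.14    0.192   0.0076]
[ 0.   0.1 19.7] [-0.1679  0.2305  0.0091]
[ 0.   0.1 22.9] [-0.1958  0.2689  0.0105]
[ 0.   0.1 26.2] [-0.2237  0.3073  0.012 ]
[ 0.   0.1 29.5] [-0.2516  0.3458  0.0135]
[ 0.   0.1 32.7] [-0.2795  0.3842  0.015 ]
[ 0.   0.1 36. ] [-0.3074  0.4226  0.0165]
[ 0.   0.1 39.3] [-0.3353  0.4611  0.018 ]
[ 0.   0.1 42.5] [-0.3632  0.4995  0.0194]
[ 0.   0.1 45.8] [-0.3911  0.5379  0.0209]
[ 0.   0.1 49.1] [-0.419   0.5764  0.0224]
[0.6117086  0.01830001 0.2       ]
[ 43.57381187 317.8341892 ][ 61.3975488  305.86636318][ 79.00953981 294.04071489][ 96.41353591 282.35472568][113.61320007 270.80593605][130.61210973 259.39194391][147.4137593  248.11040291][164.02156257 236.95902085][180.43885501 225.93555813][196.66889599 215.03782622][212.71487095 204.26368624][228.57989351 193.61104754][244.26700743 183.07786638][259.77918859 172.66214457][275.11934689 162.36192827]
```

Call:
{"fn": "carry_out", "kwargs": {
  "increments": "0 0 3.3 -0.028 0.038 0 0; 0 0 6.6 -0.056 0.077 0 0; 0 0 10 -0.084 0.115 0 0; 0 0 13 -0.112 0.154 0 0; 0 0 16.4 -0.140 0.192 0 0",
  "squeeze": 10
}}

```text
time: 0.72
ee_pos: [0.3326, 0.4005, 0.2218]
eef_rot: [0.885, 0.466, -0.001, 0.001]
ft_force: [0.9, -0.6, 0.0]
width: 0.0451
```

```bash
python3 - <<'E'
from h import *
a=np.array(r.read_state()["ee_pos"]);b=np.array(arc(0,.20))
plan([a+(b-a)*i/10 for i in range(1,11)],[55.7-32.7*i/10 for i in range(1,11)])
E
```

```text
t 0.725 p [0.3326 0.4005 0.2218] F [ 0.9 -0.6  0. ] w 0.0451 q [-1.05  0.1   0.09  1.74 -0.01  1.3   0.01]
yaw 55.56 zaxis [-6.0e-04 -1.5e-03 -1.0e+00]
[0.  0.1 3.1] [-0.0157  0.0446  0.0022]
[0.  0.1 6.4] [-0.0315  0.0893  0.0044]
[0.  0.1 9.7] [-0.0472  0.1339  0.0067]
[ 0.   0.1 12.9] [-0.0629  0.1785  0.0089]
[ 0.   0.1 16.2] [-0.0787  0.2232  0.0111]
[ 0.   0.1 19.5] [-0.0944  0.2678  0.0133]
[ 0.   0.1 22.8] [-0.1101  0.3124  0.0155]
[ 0.   0.1 26. ] [-0.1258  0.3571  0.0178]
[ 0.   0.1 29.3] [-0.1416  0.4017  0.02  ]
[ 0.   0.1 32.6] [-0.1573  0.4463  0.0222]
```

Call:
{"fn": "carry_out", "kwargs": {
  "increments": "0 0 3.1 -0.016 0.045 0 0; 0 0 6.4 -0.0315 0.089 0 0; 0 0 9.7 -0.047 0.134 0 0; 0 0 13 -0.063 0.1785 0 0; 0 0 16.2 -0.0787 0.223 0 0"
}}

```text
time: 1.35
ee_pos: [0.4725, 0.208, 0.2218]
eef_rot: [0.942, 0.336, -0.001, 0.001]
ft_force: [0.4, 0.8, 0.4]
width: 0.0016
```

```bash
python3 - <<'E'
from h import *
a=np.array(r.read_state()["ee_pos"]);b=np.array(arc(0,.16))
plan([a+(b-a)*i/5 for i in range(1,6)],[39.5-16.5*i/5 for i in range(1,6)])
E
```

```text
t 1.35 p [0.4725 0.208  0.2218] F [0.4 0.8 0.4] w 0.0016 q [-0.79  0.09  0.31  1.76 -0.03  1.3   0.21]
yaw 39.26 zaxis [-8.0e-04 -1.6e-03 -1.0e+00]
[0.  0.1 3.1] [-0.0024  0.047   0.0124]
[0.  0.1 6.4] [-0.0049  0.094   0.0248]
[0.1 0.1 9.7] [-0.0073  0.141   0.0372]
[ 0.1  0.1 13. ] [-0.0098  0.1879  0.0496]
[ 0.1  0.1 16.3] [-0.0122  0.2349  0.062 ]
```

Call:
{"fn": "carry_out", "kwargs": {
  "increments": "0 0.1 3.1 -0.0025 0.047 0.01 0; 0 0.1 6.4 -0.005 0.094 0.025 0; 0.1 0.1 9.7 -0.0073 0.141 0.037 0; 0.1 0.1 13 -0.0098 0.188 0.05 0; 0.1 0.1 16.3 -0.0122 0.235 0.062 0"
}}

```text
time: 1.98
ee_pos: [0.6123, 0.0172, 0.1593]
eef_rot: [0.98, 0.198, -0.0, -0.0]
ft_force: [0.0, 1.1, -0.1]
width: 0.0005
```

```bash
python3 - <<'E'
from h import *
a=np.array(r.read_state()["ee_pos"]);b=np.array(arc(0,.065))
plan([[b[0],b[1],a[2]+(b[2]-a[2])*i/4] for i in range(1,5)],[23]*4)
print(b)
for n in("top","side"):
    im,d=r.camera(n);o=px(n,[.55,.02,.08]).astype(int);im=im[o[1]-75:o[1]+75,o[0]-90:o[0]+90]
    cv2.imwrite(f"pics/{n}1.png",cv2.resize(im,None,fx=4,fy=4,interpolation=cv2.INTER_CUBIC)); print(o-[90,75])
E
```

```text
t 1.975 p [0.6123 0.0172 0.1593] F [ 0.   1.1 -0.1] w 0.0005 q [-0.49  0.37  0.49  1.6  -0.18  1.22  0.44]
yaw 22.88 zaxis [-7.e-04  8.e-04 -1.e+00]
[-0.1  0.  -0.1] [-0.0001 -0.0013  0.0236]
[-0.1  0.  -0.1] [-0.0001 -0.0012  0.0471]
[-0.1  0.  -0.1] [-0.0001 -0.0012  0.0707]
[-0.1  0.  -0.1] [-0.0001 -0.0012  0.0943]
[0.6117086  0.01830001 0.065     ]
[182 118]
[181 131]
```

View pics/side1.png

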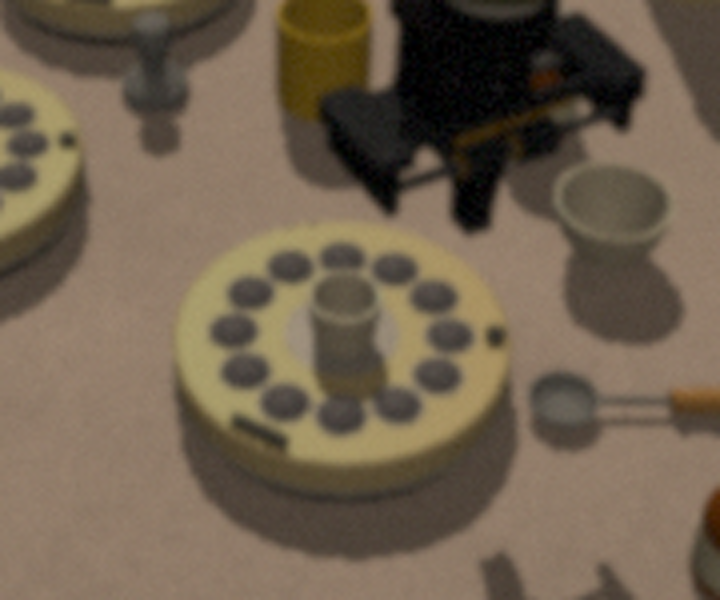

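View pics/top1.png

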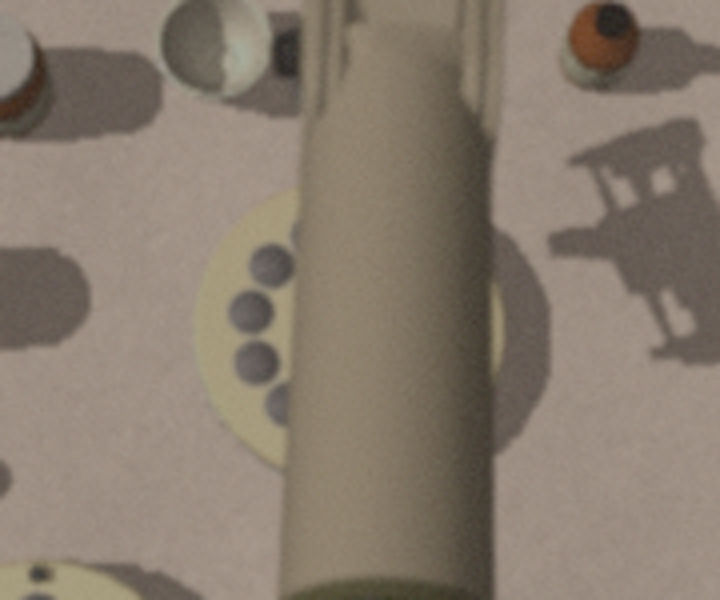

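Call:
{"fn": "carry_out", "kwargs": {
  "increments": "0 0 0 0 -0.001 0.022 0; 0 0 0 0 -0.0012 0.045 0; 0 0 0 0 -0.0012 0.068 0; 0 0 0 0 -0.0012 0.088 0; 0 0 0 0 -0.0012 0.094 0"
}}

```text
time: 2.7
ee_pos: [0.6109, 0.0134, 0.0627]
eef_rot: [0.981, 0.195, -0.002, 0.001]
ft_force: [-0.4, 0.1, -0.1]
width: 0.0008
```

```bash
python3 - <<'E'
from h import *
b=np.array(arc(0,.0465))
plan([b],[23])
s=r.read_state();print(s["ee_pos"],b)
n="side"
im,d=r.camera(n);o=px(n,[.55,.02,.08]).astype(int);im=im[o[1]-75:o[1]+75,o[0]-90:o[0]+90]
q=(px(n,s["ee_pos"])-o+[90,75])*4+1.5;print(q)
cv2.imwrite(f"pics/{n}2.png",cv2.resize(im,None,fx=4,fy=4,interpolation=cv2.INTER_CUBIC))
E
```

```text
t 2.7 p [0.6109 0.0134 0.0627] F [-0.4  0.1 -0.1] w 0.0008 q [-0.47  0.47  0.47  1.69 -0.23  1.04  0.47]
yaw 22.52 zaxis [-0.0042 -0.0032 -1.    ]
[ 0.1  0.3 -0.5] [ 0.0027 -0.0042  0.0162]
[0.61090034 0.01339963 0.06272611] [0.6117086  0.01830001 0.0465    ]
[452.24563812 323.59934617]
```

View pics/side2.png

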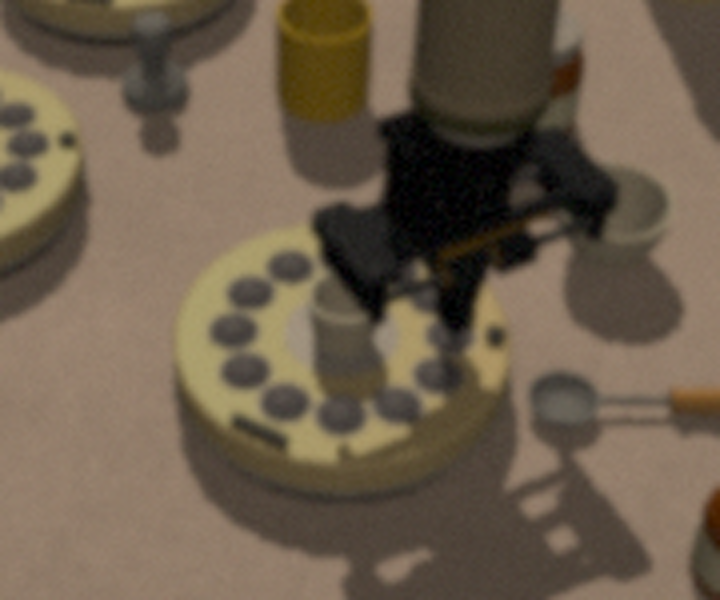

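```bash
python3 - <<'E'
from h import *
from scipy.optimize import fsolve
n="side"
p=np.array(r.read_state()["ee_pos"]);o=px(n,[.55,.02,.08]).astype(int)
for c in[(375,318),(385,290),(320,215),(610,235),(520,262)]:
    for ty in(-.015,0,.015):
        g=lambda v:(px(n,p+v[0]*np.array([.92,.39,0])+ty*np.array([.39,-.92,0])+[0,0,v[1]])-o+[90,75])*4+1.5-c
        print(c,ty,fsolve(g,[-.03,.05]).round(3))
plan([arc(0,.065),arc(0,.058)],[23]*2)
E
```

```text
(375, 318) -0.015 [-0.054  0.018]
(375, 318) 0 [-0.063  0.036]
(375, 318) 0.015 [-0.073  0.055]
(385, 290) -0.015 [-0.047  0.041]
(385, 290) 0 [-0.057  0.059]
(385, 290) 0.015 [-0.067  0.077]
(320, 215) -0.015 [-0.098  0.131]
(320, 215) 0 [-0.107  0.146]
(320, 215) 0.015 [-0.115  0.162]
(610, 235) -0.015 [0.142 0.008]
(610, 235) 0 [0.128 0.026]
(610, 235) 0.015 [0.114 0.045]
(520, 262) -0.015 [0.064 0.017]
(520, 262) 0 [0.051 0.035]
(520, 262) 0.015 [0.039 0.053]
t 2.75 p [0.611  0.0133 0.0628] F [-0.5 -0.  -0.3] w 0.0005 q [-0.47  0.47  0.47  1.69 -0.23  1.04  0.47]
yaw 22.51 zaxis [-0.0039 -0.0032 -1.    ]
[ 0.1  0.3 -0.5] [ 0.0025 -0.0044 -0.0022]
[ 0.1  0.3 -0.5] [ 0.0026 -0.0044  0.0048]
```

Call:
{"fn": "carry_out", "kwargs": {
  "increments": "0 0.3 -0.5 0.0012 -0.002 -0.002 0; 0 0.3 -0.5 0.0025 -0.0044 -0.002 0; 0 0.3 -0.5 0.0025 -0.0044 -0.002 0; 0 0.3 -0.5 0.0025 -0.0044 -0.002 0; 0 0.3 -0.5 0.0025 -0.0044 -0.002 0"
}}

```text
time: 3.38
ee_pos: [0.6117, 0.0182, 0.0649]
eef_rot: [0.98, 0.199, 0.0, 0.001]
ft_force: [0.3, 0.2, 0.1]
width: 0.0004
```

```bash
python3 - <<'E'
from h import *
plan([arc(0,.065),arc(0,.058)],[23]*2)
print(r.read_state()["joint_torque"].round(1),r.read_state()["joint_vel"])
E
```

```text
t 3.375 p [0.6117 0.0182 0.0649] F [0.3 0.2 0.1] w 0.0004 q [-0.47  0.46  0.46  1.69 -0.23  1.04  0.47]
yaw 23.01 zaxis [ 0.0011 -0.0012 -1.    ]
[ 0.1 -0.   0. ] [ 0.     -0.0001 -0.0001]
[ 0.1 -0.   0. ] [ 0.     -0.0001  0.0069]
[ -0.1 -60.3   9.  -33.6  -0.    0.1  -0. ] [-0.00075287  0.00077096 -0.00098752  0.00184784 -0.00066089  0.00034394
  0.00086995]
```

Call:
{"fn": "carry_out", "kwargs": {
  "increments": "0 0 0 0 0 0.005 0; 0 0 0 0 0 0.010 0; 0 0 0 0 0 0.014 0; 0 0 0 0 0 0.017 0; 0 0 0 0 0 0.0185 0"
}}

```text
time: 4.0
ee_pos: [0.6117, 0.0182, 0.0462]
eef_rot: [0.98, 0.199, 0.0, 0.001]
ft_force: [-0.7, -0.1, 0.9]
width: 0.0002
```

```bash
python3 - <<'E'
from h import *
plan([arc(a,.0463) for a in (5,10,15,20,25)],[23]*5)
E
```

```text
t 4.0 p [0.6117 0.0182 0.0462] F [-0.7 -0.1  0.9] w 0.0002 q [-0.47  0.49  0.46  1.71 -0.24  1.01  0.48]
yaw 23.01 zaxis [ 8.0e-04 -1.3e-03 -1.0e+00]
[ 0.1 -0.   0. ] [-0.0035  0.0054 -0.0001]
[ 0.1 -0.   0. ] [-0.0075  0.0106 -0.0001]
[ 0.1 -0.   0. ] [-0.0119  0.0154 -0.0001]
[ 0.1 -0.   0. ] [-0.0167  0.0198 -0.0001]
[ 0.1 -0.   0. ] [-0.0219  0.0238 -0.    ]
```

Call:
{"fn": "carry_out", "kwargs": {
  "increments": "0 0 0 -0.0035 0.0054 0 0; 0 0 0 -0.0075 0.0106 0 0; 0 0 0 -0.0119 0.0154 0 0; 0 0 0 -0.0167 0.0198 0 0; 0 0 0 -0.0219 0.0238 0 0"
}}

```text
time: 4.62
ee_pos: [0.6007, -0.0127, 0.0464]
eef_rot: [0.98, 0.199, 0.0, 0.001]
ft_force: [0.5, 0.9, 1.0]
width: 0.0005
```

```bash
python3 - <<'E'
from h import *
plan([arc(a,.0463) for a in (28,31,34,37,40)],[23]*5)
n="side"
im,d=r.camera(n);o=px(n,[.55,.02,.08]).astype(int);im=im[o[1]-75:o[1]+75,o[0]-90:o[0]+90]
cv2.imwrite(f"pics/{n}3.png",cv2.resize(im,None,fx=4,fy=4,interpolation=cv2.INTER_CUBIC))
E
```

```text
t 4.625 p [ 0.6007 -0.0127  0.0464] F [0.5 0.9 1. ] w 0.0005 q [-0.43  0.46  0.47  1.74 -0.24  1.    0.53]
yaw 23.0 zaxis [ 0.0011 -0.0012 -1.    ]
[ 0.1 -0.  -0. ] [-0.003   0.0018  0.0001]
[ 0.1 -0.  -0. ] [-0.0064  0.0037  0.0001]
[ 0.1 -0.  -0. ] [-0.0099  0.0055  0.0001]
[ 0.1 -0.  -0. ] [-0.0135  0.0071  0.0001]
[ 0.1 -0.  -0. ] [-0.0172  0.0086  0.0001]
```

View pics/side3.png

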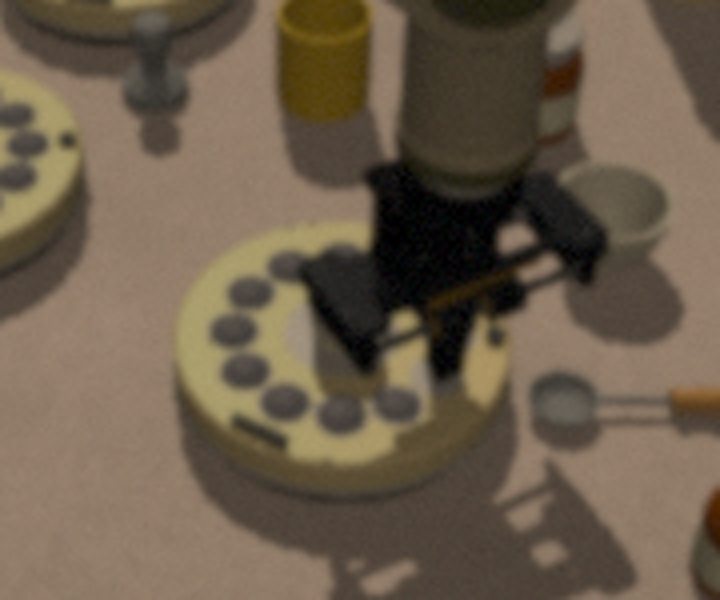

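The timer and cup haven't shifted, and the fingertips at (445,375) are now on stud2. Continuing.

Call:
{"fn": "carry_out", "kwargs": {
  "increments": "0 0 0 -0.003 0.0018 0 0; 0 0 0 -0.0064 0.0037 0 0; 0 0 0 -0.0099 0.0055 0 0; 0 0 0 -0.0135 0.0071 0 0; 0 0 0 -0.0172 0.0086 0 0"
}}

```text
time: 5.3
ee_pos: [0.5872, -0.0288, 0.0461]
eef_rot: [0.98, 0.199, -0.0, 0.001]
ft_force: [0.2, 0.4, 0.6]
width: 0.0008
```

```bash
python3 - <<'E'
from h import *
plan([arc(a,.0463) for a in (44,48,52,56,60)],[23]*5)
E
```

```text
t 5.3 p [ 0.5872 -0.0288  0.0461] F [0.2 0.4 0.6] w 0.0008 q [-0.42  0.44  0.48  1.77 -0.23  0.99  0.55]
yaw 22.94 zaxis [-0.     -0.0019 -1.    ]
[ 0.1  0.  -0.1] [-0.0035  0.0007 -0.0002]
[ 0.1  0.  -0.1] [-0.0086  0.0019 -0.0002]
[ 0.1  0.  -0.1] [-0.0137  0.0028 -0.0002]
[ 0.1  0.  -0.1] [-0.0189  0.0034 -0.0001]
[ 0.1  0.  -0.1] [-0.0242  0.0036 -0.0001]
```

Call:
{"fn": "carry_out", "kwargs": {
  "increments": "0.1 0 0 -0.0035 0.0007 0 0; 0.1 0 0 -0.0086 0.0019 0 0; 0.1 0 0 -0.0137 0.0028 0 0; 0.1 0 0 -0.0189 0.0034 0 0; 0.1 0 0 -0.0242 0.0036 0 0"
}}

```text
time: 5.92
ee_pos: [0.5659, -0.0418, 0.0461]
eef_rot: [0.98, 0.199, -0.0, 0.0]
ft_force: [1.2, 0.3, 0.5]
width: 0.0007
```

```bash
python3 - <<'E'
from h import *
plan([arc(a,.0463) for a in (64,68,72,76,80)],[23]*5)
n="side"
im,d=r.camera(n);o=px(n,[.55,.02,.08]).astype(int);im=im[o[1]-75:o[1]+75,o[0]-90:o[0]+90]
cv2.imwrite(f"pics/{n}4.png",cv2.resize(im,None,fx=4,fy=4,interpolation=cv2.INTER_CUBIC))
E
```

```text
t 5.925 p [ 0.5659 -0.0418  0.0461] F [1.2 0.3 0.5] w 0.0007 q [-0.41  0.4   0.48  1.83 -0.22  0.97  0.57]
yaw 22.93 zaxis [-9.e-04 -4.e-04 -1.e+00]
[ 0.   0.1 -0.1] [-0.0047 -0.0003 -0.0002]
[ 0.   0.1 -0.1] [-0.0099 -0.0009 -0.0002]
[ 0.   0.1 -0.1] [-0.015  -0.0018 -0.0002]
[ 0.   0.1 -0.1] [-0.0201 -0.0031 -0.0001]
[ 0.   0.1 -0.1] [-0.0251 -0.0047 -0.0001]
```

View pics/side4.png

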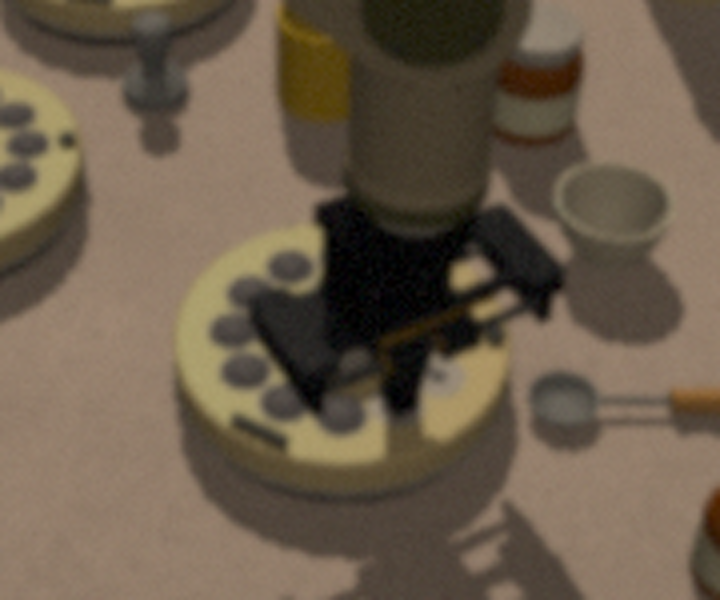

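Stud2 at (440,375) is flush, and the fingers at (402,405) are on stud3. Continuing.

Call:
{"fn": "carry_out", "kwargs": {
  "increments": "0 0.1 0 -0.0047 -0.0003 0 0; 0 0.1 0 -0.0099 -0.0009 0 0; 0 0.1 0 -0.015 -0.0018 0 0; 0 0.1 0 -0.0201 -0.0031 0 0; 0 0.1 0 -0.0251 -0.0047 0 0"
}}

```text
time: 6.6
ee_pos: [0.5402, -0.0476, 0.0462]
eef_rot: [0.98, 0.199, 0.0, -0.0]
ft_force: [1.7, 0.2, 0.9]
width: 0.0006
```

```bash
python3 - <<'E'
from h import *
plan([arc(a,.0463) for a in (84,88,92,96,100)],[23]*5)
E
```

```text
t 6.6 p [ 0.5402 -0.0476  0.0462] F [1.7 0.2 0.9] w 0.0006 q [-0.42  0.35  0.49  1.89 -0.2   0.95  0.57]
yaw 22.91 zaxis [ 5.e-04  2.e-04 -1.e+00]
[-0.  -0.  -0.1] [-0.0039 -0.0021 -0.0001]
[-0.  -0.  -0.1] [-0.0086 -0.0044 -0.0001]
[-0.  -0.  -0.1] [-0.0132 -0.007  -0.0001]
[-0.  -0.  -0.1] [-0.0175 -0.0099 -0.0001]
[-0.  -0.  -0.1] [-0.0216 -0.0132 -0.0001]
```

Call:
{"fn": "carry_out", "kwargs": {
  "increments": "0 0 0 -0.0039 -0.0021 0 0; 0 0 0 -0.0086 -0.0044 0 0; 0 0 0 -0.0132 -0.007 0 0; 0 0 0 -0.0175 -0.0099 0 0; 0 0 0 -0.0216 -0.0132 0 0"
}}

```text
time: 7.22
ee_pos: [0.5148, -0.0439, 0.0461]
eef_rot: [0.98, 0.199, 0.0, 0.0]
ft_force: [1.5, -0.3, 0.4]
width: 0.0001
```

```bash
python3 - <<'E'
from h import *
plan([arc(a,.0463) for a in (104,108,112,115,117)],[23]*5)
n="side"
im,d=r.camera(n);o=px(n,[.55,.02,.08]).astype(int);im=im[o[1]-75:o[1]+75,o[0]-90:o[0]+90]
cv2.imwrite(f"pics/{n}5.png",cv2.resize(im,None,fx=4,fy=4,interpolation=cv2.INTER_CUBIC))
E
```

```text
t 7.225 p [ 0.5148 -0.0439  0.0461] F [ 1.5 -0.3  0.4] w 0.0001 q [-0.44  0.29  0.5   1.96 -0.17  0.93  0.54]
yaw 22.9 zaxis [ 5.e-04  1.e-04 -1.e+00]
[ 0.  -0.  -0.1] [-0.0036 -0.0033 -0.0002]
[ 0.  -0.  -0.1] [-0.0072 -0.0071 -0.0002]
[ 0.  -0.  -0.1] [-0.0106 -0.0111 -0.0002]
[ 0.  -0.  -0.1] [-0.0129 -0.0143 -0.0002]
[ 0.  -0.  -0.1] [-0.0144 -0.0165 -0.0002]
```

View pics/side5.png

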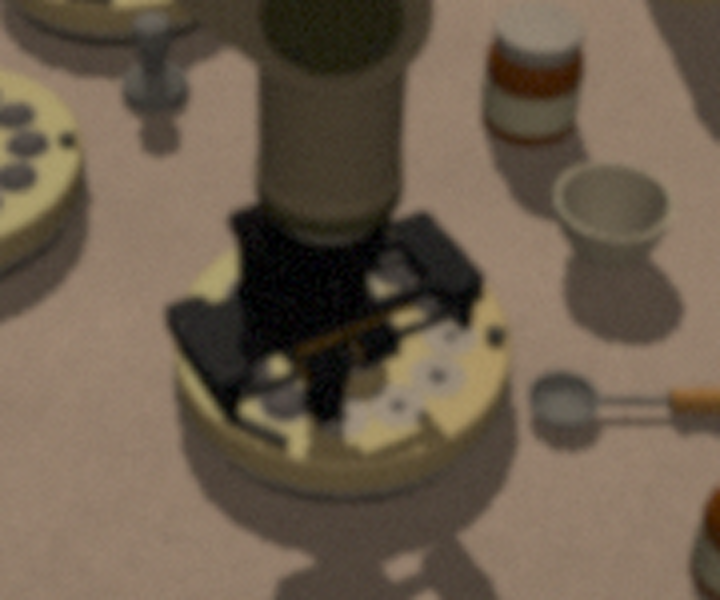

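Studs 1–3 at (450,335), (437,375) and (398,405) are flush, and the drum and knob haven't moved. Now onto stud5.

Call:
{"fn": "carry_out", "kwargs": {
  "increments": "0 0 0 -0.0036 -0.0033 0 0; 0 0 0 -0.0072 -0.0071 0 0; 0 0 0 -0.0106 -0.0111 0 0; 0 0 0 -0.0129 -0.0143 0 0; 0 0 0 -0.0146 -0.0168 0 0"
}}

```text
time: 7.9
ee_pos: [0.4941, -0.0338, 0.0461]
eef_rot: [0.98, 0.199, 0.0, -0.0]
ft_force: [0.3, -0.4, 2.1]
width: 0.0005
```

```bash
python3 - <<'E'
from h import *
plan([arc(119,.0460),arc(119,.06),arc(119,.1),arc(119,.16)],[23]*4)
E
```

```text
t 7.9 p [ 0.4941 -0.0338  0.0461] F [ 0.3 -0.4  2.1] w 0.0005 q [-0.47  0.25  0.5   2.01 -0.15  0.92  0.5 ]
yaw 22.91 zaxis [ 2.e-04  3.e-04 -1.e+00]
[-0.  -0.  -0.1] [-0.0007 -0.0013  0.0001]
[-0.  -0.  -0.1] [-0.0007 -0.0013 -0.0139]
[-0.  -0.  -0.1] [-0.0007 -0.0013 -0.0539]
[-0.  -0.  -0.1] [-0.0006 -0.0013 -0.1139]
```

Call:
{"fn": "carry_out", "kwargs": {
  "increments": "0 0 0 -0.0007 -0.0013 0 0; 0 0 0 -0.0007 -0.0013 -0.005 0; 0 0 0 -0.0007 -0.0013 -0.03 0; 0 0 0 -0.0007 -0.0013 -0.075 0; 0 0 0 -0.0007 -0.0013 -0.12 0"
}}

```text
time: 8.52
ee_pos: [0.4925, -0.0331, 0.1675]
eef_rot: [0.98, 0.198, -0.0, -0.0]
ft_force: [0.2, -0.1, -0.2]
width: 0.001
```

```bash
python3 - <<'E'
from h import *
p=np.array(r.read_state()["ee_pos"])
plan([p+[0,.04*i,.01*i] for i in range(1,6)],[23]*5)
E
```

```text
t 8.525 p [ 0.4925 -0.0331  0.1675] F [ 0.2 -0.1 -0.2] w 0.001 q [-0.52  0.07  0.52  1.9  -0.04  1.18  0.41]
yaw 22.89 zaxis [-6.e-04  1.e-04 -1.e+00]
[-0.   0.  -0.1] [ 0.0156 -0.0369 -0.01  ]
[-0.   0.  -0.1] [ 0.0311 -0.0737 -0.02  ]
[-0.   0.  -0.1] [ 0.0467 -0.1106 -0.03  ]
[-0.   0.  -0.1] [ 0.0622 -0.1474 -0.04  ]
[-0.   0.  -0.1] [ 0.0778 -0.1843 -0.05  ]
```

Moving aside to the left (z ≥ 0.17, above everything nearby) so I can see the result.

Call:
{"fn": "carry_out", "kwargs": {
  "increments": "0 0 0 0.0156 -0.037 -0.015 0; 0 0 0 0.031 -0.074 -0.03 0; 0 0 0 0.047 -0.111 -0.045 0; 0 0 0 0.062 -0.147 -0.05 0; 0 0 0 0.078 -0.184 -0.05 0"
}}

```text
time: 9.15
ee_pos: [0.4929, 0.168, 0.2183]
eef_rot: [0.98, 0.198, 0.0, -0.0]
ft_force: [0.8, 0.9, -0.5]
width: 0.0003
```

```bash
python3 - <<'E'
from h import *
plan([],[])
ims=[]
for n in("top","side"):
    im,d=r.camera(n);o=px(n,[.54,.03,.045]).astype(int);im=im[o[1]-50:o[1]+50,o[0]-65:o[0]+65];ims.append(cv2.resize(im,None,fx=6,fy=6,interpolation=cv2.INTER_CUBIC)); print(o)
    cv2.imwrite(f"pics/{n}6.png",ims[-1])
E
```

```text
t 9.15 p [0.4929 0.168  0.2183] F [ 0.8  0.9 -0.5] w 0.0003 q [-0.74  0.1   0.35  1.76 -0.03  1.29  0.02]
yaw 22.87 zaxis [ 1.e-04  5.e-04 -1.e+00]
[268 198]
[267 213]
```

View pics/side6.png

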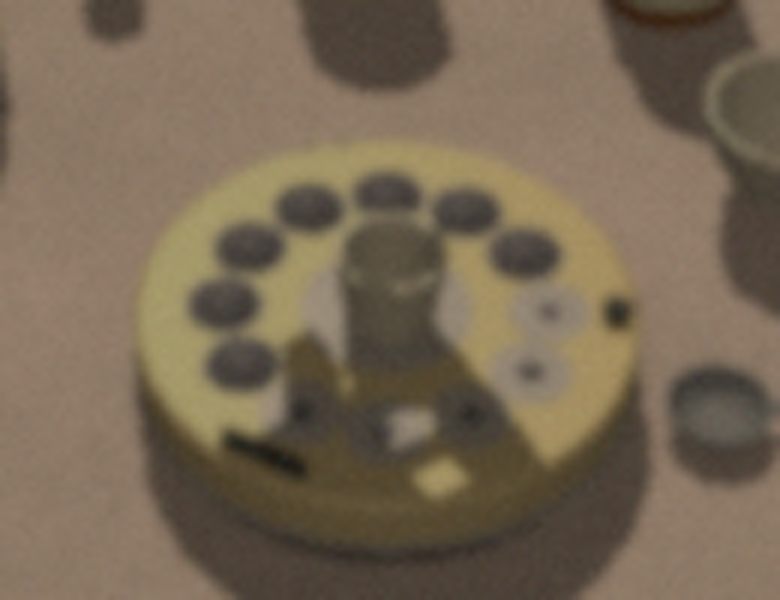

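View pics/top6.png

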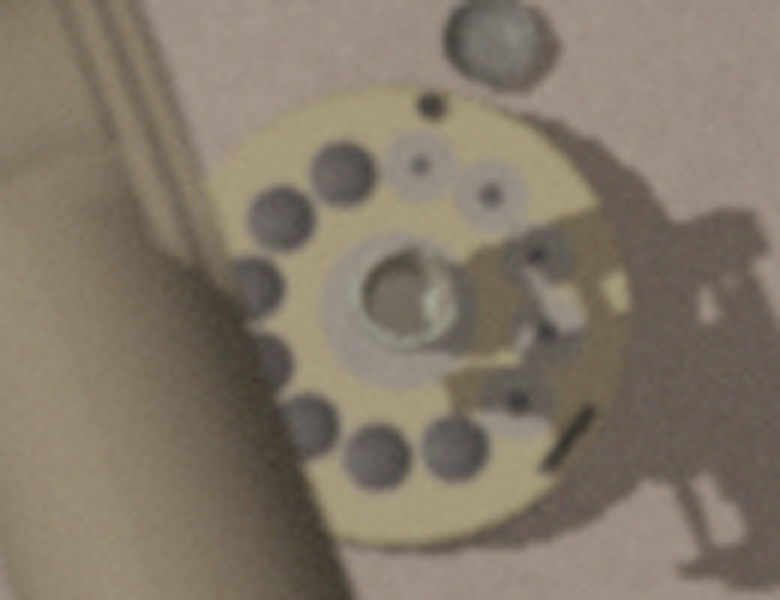

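The five studs of the run each show only a small crown: (420,165), (490,195), (537,253), (545,328) and (517,400) in the top crop. The other seven stand out. The knob is at full-image pixel (275,165), as at the start, and the cup is upright in the middle. Handing in.

```bash
python3 - <<'E'
from bench import r
print(r.close_job())
E
```

```text
the job is handed in; nothing more can be done
None
```

The timer is set: studs 1 to 5 are in and the other seven still stand out. I used the drum farthest to the robot's right, the one with the cup on it. With the fingers shut about 1.2 mm above its face, I pressed stud1, stroked clockwise to stud5, lifted off and moved aside. I handed the job in at about 9.3 s.

**Last checks:**
- **Studs:** the final pictures show studs 1–5 down to a small crown. Studs 6–12 stand out; the arm partly hid studs 8–10 from the top camera, but the side view shows them out. I judged this from the pictures, since the travel could not be read directly.
- **Timer and cup:** the knob is at the same pixel as at the start, and the cup is upright in the middle.
- **Force:** the readings I took while stroking stayed at about 2 N or less.
- **Fingers:** they ended clear, at z = 0.22 m.

**What disagreed:** the first descent ended about 5 mm off to the side and 2 mm low, still above the studs. I corrected it before touching anything. The two cameras agreed on the drum's centre to within 2 mm.

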